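Set the preset of the tessera counter

ROBOT

A 7-joint arm with a two-finger parallel gripper is mounted at the origin on a cart in front of the work surface, level with it; the furniture and walls round the work are solid. World frame = base frame: x ahead of the robot, y to its left, z up, the work surface at z = 0. Lengths are in m, angles in rad, forces in N, time in s.
With the tool pointing down it reaches from about 0.375 to 0.925 m from the base axis. Payload 3.1 kg.
Tool frame: the origin (TCP) lies midway between the tips of the shut fingers; the grasp point (between the pads) lies 19 mm behind it (ctrl.grip_depth is the distance from the TCP to the grasp point, in m); z points along the fingers, y is the line along which they close (so a half turn about z gives the same grasp; the last joint's range is limited). The gripper opens to 85 mm and grips with 20 to 120 N. Pads are 22 mm wide; open, the fingers measure 114 mm over their backs; the gripper's body (76 mm by 85 mm) begins 54 mm behind the grasp point. The pads swing forward as they close: fully open they stand 13 mm farther back than shut.
Start: joints at [1.232, 0.383, 0.044, 1.598, -0.018, 1.161, -0.05], TCP at [0.155, -0.631, 0.231] pointing down, gripper open.
Joint ranges: [-2.61, 2.61], [-0.41, 2.15], [-1.48, 1.57], [0, 2.5], [-1.57, 4.71], [0.05, 1.97], [-2.85, 2.85]. Speed limits (rad/s): [2.79, 2.79, 3.14, 3.14, 3.14, 3.14, 3.14].

INTERFACE

Orientations are given as a 3x3 rotation matrix whose columns are the frame's x, y, z axes.
In Python, from station import ctrl gives the robot as it stands.
- The arm moves only by the tool jog_arm, never from a script. Its argument "steps" is a list of rows, each a list of 3 entries, a list of its own where there are three numbers: the shift along the tool's x, y, z in m, then the turn, a rotation vector about the tool's x, y, z in degrees, then the finger opening in m, from 0 to 0.0854. In form: [[[dx, dy, dz], [ax, ay, az], gripper], ...]. A call has 1 to 12 rows; each row is the pose to reach, as a shift and turn from the pose commanded when the call began, along the tool's axes at that moment; what a row does not reach only later rows make up. A row lasts 1/8 s, in which the tool goes at most 62.5 mm and 10.7 degrees, less where a joint would pass 70% of its speed; a pose out of reach is approached as far as the arm can. A call with a gripper value outside its range is refused whole. The fingers move at their own pace and stop on an object; "force" is the grip in N (left out, the last holds). Time passes only in rows, so rows that repeat a pose let the fingers close. It gives the time, the measured TCP pose, the force, the opening and the grip force at its end, in the units of the state.
- ctrl.get_state(): the state, without advancing time (a new reading comes with each control period).
- ctrl.get_image(name): name is "scene" or "side" or "wrist"; returns a dict with "img" (384x512x3 uint8, red, green, blue), "camera_matrix" (3x3 intrinsics, pixels), "k1" (the pictures are not rectified: a ray, as slopes to the right and down, at radius r is drawn at 1 + k1 r^2 times it, then the intrinsics apply), "extrinsics" (4x4, takes a point from camera to world coordinates). Camera axes: x right, y down, z forward; pixel columns grow to the right and rows downward; lengths in m; the calibration is good to about 2 mm. A picture is of the moment at which its call begins. There is no depth.
- ctrl.close_job(): hands the job in; it is judged then, once.
The state is a dict: "t": time; "joint_pos": joint angles; "joint_vel": joint speeds; "tau": joint torques, N m; "ee_pos": TCP position; "ee_rot": TCP orientation; "ft_force": force on the tool from outside, world axes, zero at the start; "moment": the same for the moment, N m; "finger_gap": finger opening in m; "finger_force": force on a finger pad.
Only numpy, scipy, OpenCV 4.12 (cv2) and the standard library are available. Lean on these libraries where they do the work, as an engineer would, in place of code of your own. Each camera call takes 0.05 s, during which the arm holds its last target. There are 200 camera calls.

TASK

Set the three thumbwheels of the grey tessera counter on the table to the code 4-2-3, from left to right, by pressing gently on the top of each wheel and rolling it click by click until it sits in the right click; then press the round load button at the right end of the counter well down and let it come up again. A wheel is at 1 when its pointer leans farthest to the operator's side (away from the case's cable gland), at 3 when it stands straight up and at 5 when it leans farthest to the back; do not press the button before the whole code is set, never press anything harder than 25 N, and leave the other things on the table alone.

Things in the scene. Friction and masses are not known exactly. Their poses are not given: they have to be found in the camera images.
- counter: Grey metal case, 120 x 258 x 47 mm, fixed; carries three black wheel modules and a button post. Origin: centre of its underside, on the table. x points to its back (away from the robot; side with the black cable gland), y to its left. Wheels at y = +85, +27, -31 mm, button at y = -91 mm, all x = 0. A 10 mm wide white bar, the pointer, turns beside each tyre, 17 mm to its left, reaching to 25 mm radius.
- wheel_left_top (a point): Nominal top of the left wheel's knurled rubber tyre (radius 30 mm, 24 mm wide, axle along the counter's y), mid-width, 108 mm above the table. The wheel clips in on its own: its real top lies up to 4 mm above or below this point; find it by touch. It is sprung and sinks 1 mm per 6 N (6 mm at most). Friction about 1: press 8 to 14 N on the top and drag along x. Nothing beside it within 25 mm is higher than 5 mm below its top.
- wheel_middle_top (a point): Nominal top of the middle wheel's knurled rubber tyre (radius 30 mm, 24 mm wide, axle along the counter's y), mid-width, 108 mm above the table. The wheel clips in on its own: its real top lies up to 4 mm above or below this point; find it by touch. It is sprung and sinks 1 mm per 6 N (6 mm at most). Friction about 1: press 8 to 14 N on the top and drag along x. Nothing beside it within 25 mm is higher than 5 mm below its top.
- wheel_right_top (a point): Nominal top of the right wheel's knurled rubber tyre (radius 30 mm, 24 mm wide, axle along the counter's y), mid-width, 108 mm above the table. The wheel clips in on its own: its real top lies up to 4 mm above or below this point; find it by touch. It is sprung and sinks 1 mm per 6 N (6 mm at most). Friction about 1: press 8 to 14 N on the top and drag along x. Nothing beside it within 25 mm is higher than 5 mm below its top.
- wheel_left (a joint): The left wheel's angle in rad (must go to 4, +0.628). 0 = pointer straight up (position 3); grows as the wheel's top rolls to the counter's back (+x). Clicks every 0.628: position 1 = -1.257, 2 = -0.628, 3 = 0, 4 = 0.628, 5 = 1.257; stops 0.16 past 1 and 5. One click is 18.8 mm at the rim; let go, the spring detent (up to 4 N at the rim) pulls the wheel home (left right on the crest between two, it can stay there); a 13 to 25 mm drag gives one click.
- wheel_middle (a joint): The middle wheel's angle in rad (must go to 2, -0.628). 0 = pointer straight up (position 3); grows as the wheel's top rolls to the counter's back (+x). Clicks every 0.628: position 1 = -1.257, 2 = -0.628, 3 = 0, 4 = 0.628, 5 = 1.257; stops 0.16 past 1 and 5. One click is 18.8 mm at the rim; let go, the spring detent (up to 4 N at the rim) pulls the wheel home (left right on the crest between two, it can stay there); a 13 to 25 mm drag gives one click.
- wheel_right (a joint): The right wheel's angle in rad (must go to 3, 0). 0 = pointer straight up (position 3); grows as the wheel's top rolls to the counter's back (+x). Clicks every 0.628: position 1 = -1.257, 2 = -0.628, 3 = 0, 4 = 0.628, 5 = 1.257; stops 0.16 past 1 and 5. One click is 18.8 mm at the rim; let go, the spring detent (up to 4 N at the rim) pulls the wheel home (left right on the crest between two, it can stay there); a 13 to 25 mm drag gives one click.
- load_button_top (a point): Centre of the top of the round grey load button, 28 mm across, 100 mm above the table on a post of 50 mm diameter at the right end of the counter; it is pressed straight down.
- load_button (a joint): Travel of the load button in m: 0 = up, 0.008 = fully down. A spring brings it back up. It starts to move at 3 N and loads the code when more than 4 mm down (about 6.5 N); 10 N is needed at the end stop, which need not be reached.
- glue_bottle: Loose glue bottle, 46 mm across, 152 mm high, standing behind the counter; leave alone.
- tweezers: Loose steel tweezers, 132 mm long, lying in front of the counter; leave alone.
- smalti_2: Loose glass tessera, 37 mm; leave alone.
- marker: Loose marker pen, 135 mm long, lying on the table left of the counter; leave alone.
- tin_small: Loose small tin, 58 mm across, 72 mm high, standing at the right of the counter; leave alone.

How it is judged:
By the outcome, as a careful person would: the job done as asked, in the order asked, and still so for the second after the job is handed in, with the robot touching nothing.
It also fails if it takes over 54 s, if anything falls off the work surface, if the arm or the gripper's body presses on something with over 40 N, if the wrist force passes 120 N, or if a joint passes its speed limit or range.

## Working session

There is one attempt and no reset: what is moved stays moved. The work goes in short steps, Python scripts to look and compute and a tool call to move; the robot and the scene stay as the last step left them, time stands still between calls to the robot, and variables do not carry over. Pictures are saved under pics/ and viewed, at most 10 in all, crops included, and the job is handed in when it is done.

Besides the shell and the picture viewer there is one more tool, called as name(argument=value, ...), one argument or row to a line, values as JSON. jog_arm: Moves the arm, as the interface text tells. Its arguments: {"type":"object","properties":{"steps":{"type":"array","items":{"type":"array"}},"force":{"type":"number"}},"required":["steps"]}

```bash
mkdir -p pics
cat > h.py <<'E'
import numpy as np, cv2, pickle
from station import ctrl
def snap(n,f):
    d=ctrl.get_image(n); pickle.dump(d,open(f'pics/{f}.pkl','wb')); return d
def save(img,f): cv2.imwrite(f'pics/{f}.png',cv2.cvtColor(img,cv2.COLOR_RGB2BGR))
def ray(d,u,v):
    K=d['camera_matrix'];p=np.array([(u-K[0,2])/K[0,0],(v-K[1,2])/K[1,1]]);q=p.copy()
    for _ in range(20): q=p/(1+d['k1']*(q@q))
    T=d['extrinsics'];return T[:3,3],T[:3,:3]@np.array([*q,1.])
def atz(d,u,v,z):
    o,r=ray(d,u,v);return o+r*(z-o[2])/r[2]
def tri(*obs):
    A=np.zeros((3,3));b=np.zeros(3)
    for d,u,v in obs:
        o,r=ray(d,u,v);r=r/np.linalg.norm(r);P=np.eye(3)-np.outer(r,r);A+=P;b+=P@o
    return np.linalg.solve(A,b)
def proj(d,X):
    T=d['extrinsics'];c=T[:3,:3].T@(np.asarray(X)-T[:3,3]);q=c[:2]/c[2];q=q*(1+d['k1']*(q@q));K=d['camera_matrix']
    return np.array([K[0,0]*q[0]+K[0,2],K[1,1]*q[1]+K[1,2]])
E
python3 - <<'E'
from h import *
a=snap('scene','s0');b=snap('side','d0')
im=np.vstack([a['img'][:300],b['img'][84:]]) 
save(cv2.resize(a['img'],(800,600),interpolation=cv2.INTER_CUBIC),'s0');save(cv2.resize(b['img'],(800,600),interpolation=cv2.INTER_CUBIC),'d0')
s=ctrl.get_state();print(s['t'],s['ee_pos'],s['ee_rot'],s['ft_force'])
for d in(a,b):print(d['extrinsics'][:3])
E
```

```text
0.1 [ 0.15482238 -0.63040449  0.22999011] [[ 9.71127640e-01  2.38559555e-01 -6.66730957e-04]
 [ 2.38560468e-01 -9.71124895e-01  2.31111928e-03]
 [-9.61394415e-05 -2.40344747e-03 -9.99997107e-01]] [ 0.26533255  0.72974047 -0.2511601 ]
[[-0.9805015   0.17355039 -0.09217955  0.70357983]
 [ 0.19648262  0.87386226 -0.44470139  0.63941051]
 [ 0.00337413 -0.45414206 -0.89092289  1.10099597]]
[[ 0.03774462 -0.72277477  0.69005215  0.02162261]
 [-0.99917072 -0.03785012  0.01500786  0.08465478]
 [ 0.01527125 -0.69004637 -0.72360403  0.6953168 ]]
```

View pics/s0.png

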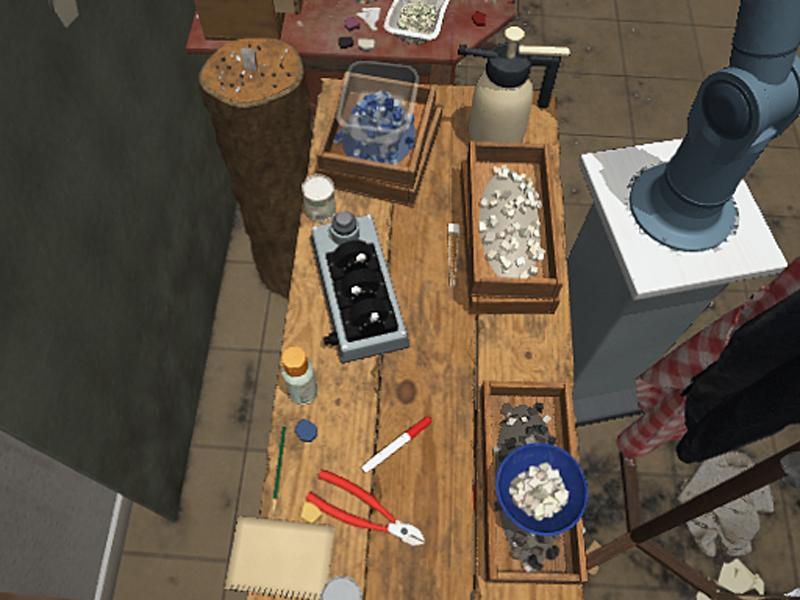

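View pics/d0.png

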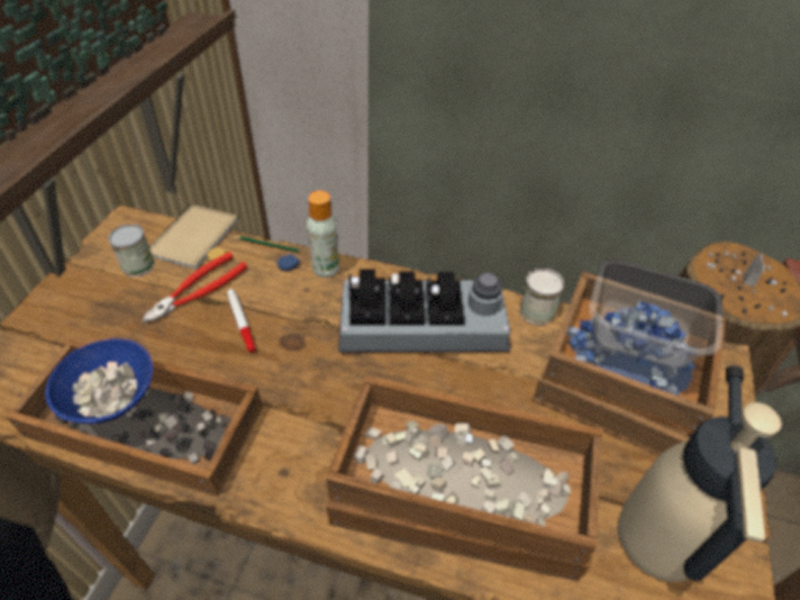

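The scene view shows the counter with its button at (344,218) and gland at (331,340). In the side view the button is at (487,282). I'll enlarge both.

Run:
```python
from h import *
L=lambda f:pickle.load(open(f'pics/{f}.pkl','rb'))
a=L('s0')['img'][130:235,190:270];b=L('d0')['img'][165:230,210:335]
A=cv2.resize(a,None,fx=5,fy=5,interpolation=cv2.INTER_CUBIC);B=cv2.resize(b,None,fx=3,fy=3,interpolation=cv2.INTER_CUBIC)
C=np.zeros((525,775,3),np.uint8);C[:,:400]=A;C[:195,400:]=B;save(C,'c0')
a,b=L('s0'),L('d0')
print('button',tri((a,344*.64,213*.64),(b,487*.64,277*.64)))
```

```text
button [ 0.63894474 -0.03108682  0.10918423]
```

View pics/c0.png

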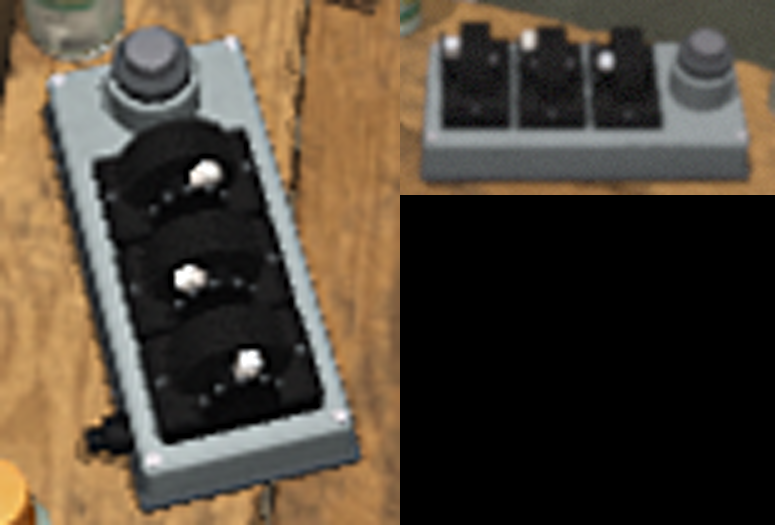

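The crop shows corner screws at (57,80), (232,43), (340,413) and (152,460). The button top is at (153,48), and the white pointers are at (248,362), (190,278) and (205,175) for left, middle and right.

Run:
```python
from h import *
L=lambda f:pickle.load(open(f'pics/{f}.pkl','rb'))
a,b=L('s0'),L('d0')
sc=lambda u,v:(a,190+u/5,130+v/5); sd=lambda u,v:(b,210+(u-400)/3,165+v/3)
bt=tri(sc(153,48),sd(709,40));print('button',bt)
FR=tri(sc(232,43),sd(740,137));FL=tri(sc(340,413),sd(432,137));print(FR,FL)
c=[atz(*sc(*p),.047) for p in[(57,80),(232,43),(340,413),(152,460)]];print(np.round(c,4));o=np.mean(c,0)
y=(c[3]+c[2]-c[0]-c[1]);yaw=np.arctan2(-y[0],y[1]);print('o',o,'yaw',np.degrees(yaw))
R=np.array([[np.cos(yaw),-np.sin(yaw)],[np.sin(yaw),np.cos(yaw)]])
W=lambda x,y,z:np.array([*(o[:2]+R@[x,y]),z])
print('button pred',W(0,-.091,.1), 'from y:',[W(0,q,.108) for q in(.085,.027,-.031)])
for n,yy,ps,pd in(('L',.085,(248,362),(452,45)),('M',.027,(190,278),(528,40)),('R',-.031,(205,175),(605,60))):
  X=tri(sc(*ps),sd(*pd));print(n,X,(R.T@(X[:2]-o[:2])),X[2])
  for k in range(1,6):
    th=(k-3)*.628;P=W(.022*np.sin(th),yy+.017,.078+.022*np.cos(th))
    e=proj(a,P)-sc(*ps)[1:];f=proj(b,P)-sd(*pd)[1:];print(k,np.round(e,1),np.round(f,1))
```

```text
button [ 0.64042296 -0.03142299  0.10082457]
[ 0.59256982 -0.06006096  0.04710882] [0.58043418 0.17402966 0.04733264]
[[ 0.6921 -0.0543  0.047 ]
 [ 0.5924 -0.0595  0.047 ]
 [ 0.5801  0.1746  0.047 ]
 [ 0.6792  0.1816  0.047 ]]
o [0.63592264 0.06062556 0.047     ] yaw 3.0748759487109956
button pred [ 0.64080396 -0.03024342  0.1       ] from y: [array([0.63136316, 0.14550319, 0.108     ]), array([0.63447433, 0.08758669, 0.108     ]), array([0.63758551, 0.02967019, 0.108     ])]
L [0.62564356 0.16124804 0.10075574] [-0.00486679  0.10102899] 0.10075573502119738
1 [6.1 1.3] [-0.9 10.4]
2 [3.  0.1] [-0.9  4.4]
3 [-2.1  0.5] [-0.8 -1. ]
4 [-7.2  2.4] [-0.5 -3.6]
5 [-10.2   5. ] [-0.2 -2.6]
M [0.64462517 0.10460983 0.09075966] [0.01104936 0.04345413] 0.09075966247277485
1 [12.1 -1.7] [-0.4 12. ]
2 [ 9.  -3.1] [-0.4  6. ]
3 [ 4.  -2.8] [-0.5  0.7]
4 [-0.9 -0.9] [-0.6 -1.9]
5 [-3.8  1.8] [-0.6 -0.9]
R [0.62631912 0.0458975  0.09027082] [-0.01037972 -0.01419172] 0.09027082257547442
1 [ 3.8 -0.1] [-0.4  5.3]
2 [ 0.7 -1.6] [-0.3 -0.6]
3 [-4.3 -1.4] [-0.5 -6. ]
4 [-9.1  0.5] [-1.  -8.6]
5 [-11.9   3.3] [-1.4 -7.6]
```

Run:
```python
from h import *
L=lambda f:pickle.load(open(f'pics/{f}.pkl','rb'))
a,b=L('s0'),L('d0');s=.64
t=lambda p,q:tri((a,p[0]*s,p[1]*s),(b,q[0]*s,q[1]*s))
print('sprayer',t((514,33),(762,418)),'cap',t((510,68),(722,455)),'bin corner',t((417,72),(603,262)),'handle',t((545,105),(680,668-0)))
s=ctrl.get_state();R=s['ee_rot'];print(R.T@(np.array([.61,.06,.30])-s['ee_pos']),R.T@(np.array([.3,-.5,.40])-s['ee_pos']))
```

```text
sprayer [ 0.3086342  -0.23386001  0.26248038] cap [ 0.30843301 -0.22392379  0.19516549] bin corner [ 0.49328039 -0.13274725  0.2873763 ] handle [ 0.17824449 -0.246262    0.0112041 ]
[ 0.60673205 -0.56205028 -0.06871757] [ 0.17207901 -0.09241415 -0.16980482]
```

jog_arm(
  steps=[
    [[0, 0, -0.06], [0, 0, 0], 0],
    [[0, 0, -0.12], [0, 0, 0], 0],
    [[0.02, -0.02, -0.17], [0, 0, 0], 0],
    [[0.07, -0.06, -0.17], [0, 0, 2], 0],
    [[0.115, -0.1, -0.17], [0, 0, 4], 0],
    [[0.16, -0.14, -0.17], [0, 0, 6], 0],
    [[0.205, -0.18, -0.17], [0, 0, 8], 0],
    [[0.25, -0.22, -0.17], [0, 0, 10.7], 0],
    [[0.295, -0.26, -0.17], [0, 0, 10.7], 0],
    [[0.34, -0.3, -0.17], [0, 0, 10.7], 0],
    [[0.385, -0.34, -0.17], [0, 0, 10.7], 0],
    [[0.43, -0.38, -0.17], [0, 0, 10.7], 0],
  ],
)

```text
t: 1.6
ee_pos: [0.4824, -0.158, 0.4009]
ee_rot: [[0.999, 0.054, -0.0], [0.054, -0.999, -0.0], [-0.0, 0.0, -1.0]]
ft_force: [1.1, -0.5, -0.3]
finger_gap: -0.0
finger_force: 0.0
```

Run:
```python
from h import *
s=ctrl.get_state();R=s['ee_rot'];yaw=np.degrees(np.arctan2(R[1,0],R[0,0]));print(s['t'],yaw,s['ee_pos'],R.T@(np.array([.61,.06,.27])-s['ee_pos']),s['ft_force'])
```

```text
1.6 3.0765994131847147 [ 0.48240286 -0.15798384  0.40085921] [ 0.13917639 -0.21084148  0.13075902] [ 1.08007114 -0.51627535 -0.32347494]
```

jog_arm(
  steps=[
    [[0.035, -0.05, 0], [0, 0, 0], 0],
    [[0.07, -0.1, 0], [0, 0, 0], 0],
    [[0.1, -0.15, 0.02], [0, 0, 0], 0],
    [[0.13, -0.2, 0.06], [0, 0, 0], 0],
    [[0.139, -0.211, 0.1], [0, 0, 0], 0],
    [[0.139, -0.211, 0.131], [0, 0, 0], 0],
    [[0.139, -0.211, 0.131], [0, 0, 0], 0],
  ],
)

```text
t: 2.48
ee_pos: [0.6067, 0.058, 0.2662]
ee_rot: [[0.998, 0.055, -0.008], [0.055, -0.999, -0.001], [-0.009, 0.0, -1.0]]
ft_force: [-0.8, -0.8, 1.3]
finger_gap: -0.0002
finger_force: 0.0
```

Run:
```python
from h import *
d=snap('wrist','w0');s=ctrl.get_state();print(s['ee_pos'],s['ft_force']);print(d['extrinsics'])
save(cv2.resize(d['img'],(800,600),interpolation=cv2.INTER_CUBIC),'w0')
```

```text
[0.60839166 0.05796165 0.26886905] [-0.16200156 -0.72262116 -0.23883209]
[[ 5.44457324e-02 -9.60482553e-01 -2.72963233e-01  6.74402039e-01]
 [-9.98516712e-01 -5.24251611e-02 -1.46961957e-02  6.37025441e-02]
 [-1.94701892e-04  2.73358496e-01 -9.61912208e-01  4.08402628e-01]
 [ 0.00000000e+00  0.00000000e+00  0.00000000e+00  1.00000000e+00]]
```

View pics/w0.png

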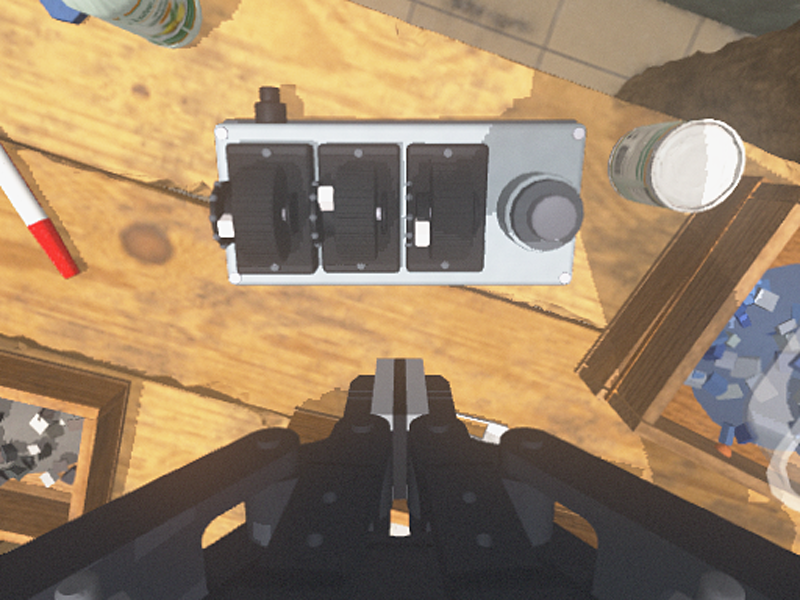

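The wrist view shows pointers at (226,225), (325,198) and (422,234). The case screws are at (221,132), (578,132), (565,278) and (235,278), and the button top is at (556,217).

Run:
```python
from h import *
d=pickle.load(open('pics/w0.pkl','rb'));s=.64
c=np.array([atz(d,u*s,v*s,.047) for u,v in[(578,132),(565,278),(235,278),(221,132)]]);print(np.round(c,4));o=c.mean(0)
y=c[3]+c[2]-c[0]-c[1];yaw=np.arctan2(-y[0],y[1]);print(o,np.degrees(yaw),'but',atz(d,556*s,217*s,.1))
R=np.array([[np.cos(yaw),-np.sin(yaw)],[np.sin(yaw),np.cos(yaw)]])
W=lambda x,y,z:np.array([*(o[:2]+R@[x,y]),z])
print([np.round(W(0,q,.1),4) for q in(.085,.027,-.031,-.091)])
for n,yy,p in(('L',.085,(226,225)),('M',.027,(325,198)),('R',-.031,(422,234))):
  print(n,[ (k,*np.round(proj(d,W(.022*np.sin((k-3)*.628),yy+.017,.078+.022*np.cos((k-3)*.628)))/s-p,0)) for k in range(1,6)])
st=ctrl.get_state();Q=st['ee_rot'];print(st['ee_pos'],Q.T@(W(-.008,.085,.12)-st['ee_pos']))
```

```text
[[ 0.6923 -0.0542  0.047 ]
 [ 0.5929 -0.0601  0.047 ]
 [ 0.58    0.1767  0.047 ]
 [ 0.6794  0.1824  0.047 ]]
[0.63614274 0.06121433 0.047     ] 3.1216651962228035 but [ 0.64153547 -0.03129058  0.1       ]
[array([0.6315, 0.1461, 0.1   ]), array([0.6347, 0.0882, 0.1   ]), array([0.6378, 0.0303, 0.1   ]), array([ 0.6411, -0.0297,  0.1   ])]
L [(1, np.float64(13.0), np.float64(23.0)), (2, np.float64(6.0), np.float64(13.0)), (3, np.float64(2.0), np.float64(-7.0)), (4, np.float64(2.0), np.float64(-30.0)), (5, np.float64(7.0), np.float64(-45.0))]
M [(1, np.float64(5.0), np.float64(50.0)), (2, np.float64(3.0), np.float64(40.0)), (3, np.float64(1.0), np.float64(20.0)), (4, np.float64(1.0), np.float64(-3.0)), (5, np.float64(3.0), np.float64(-18.0))]
R [(1, np.float64(-0.0), np.float64(14.0)), (2, np.float64(1.0), np.float64(4.0)), (3, np.float64(1.0), np.float64(-16.0)), (4, np.float64(1.0), np.float64(-39.0)), (5, np.float64(1.0), np.float64(-54.0))]
[0.60839166 0.05796165 0.26886905] [ 0.02035947 -0.0867847   0.14877714]
```

jog_arm(
  steps=[
    [[0.009, -0.042, 0.03], [0, 0, 0], 0],
    [[0.018, -0.085, 0.08], [0, 0, 0], 0],
    [[0.018, -0.085, 0.12], [0, 0, 0], 0],
    [[0.018, -0.085, 0.148], [0, 0, 0], 0],
    [[0.018, -0.085, 0.15], [0, 0, 0], 0],
    [[0.018, -0.085, 0.15], [0, 0, 0], 0],
    [[0.018, -0.085, 0.152], [0, 0, 0], 0],
    [[0.018, -0.085, 0.154], [0, 0, 0], 0],
    [[0.018, -0.085, 0.156], [0, 0, 0], 0],
    [[0.018, -0.085, 0.156], [0, 0, 0], 0],
  ],
)

```text
t: 3.78
ee_pos: [0.6225, 0.1443, 0.1141]
ee_rot: [[0.999, 0.054, -0.0], [0.054, -0.999, -0.0], [-0.0, 0.0, -1.0]]
ft_force: [-0.4, 0.1, -0.1]
finger_gap: 0.0001
finger_force: 0.0
```

jog_arm(
  steps=[
    [[0, 0, 0.0], [0, 0, 0], 0],
    [[0, 0, 0.0], [0, 0, 0], 0],
    [[0, 0, 0.0], [0, 0, 0], 0],
  ],
)

```text
t: 4.15
ee_pos: [0.6227, 0.1445, 0.1143]
ee_rot: [[0.999, 0.054, -0.0], [0.054, -0.999, 0.0], [-0.0, -0.0, -1.0]]
ft_force: [0.6, -0.0, -0.6]
finger_gap: 0.0004
finger_force: 0.0
```

jog_arm(
  steps=[
    [[0, 0, 0.001], [0, 0, 0], 0],
    [[0, 0, 0.002], [0, 0, 0], 0],
    [[0, 0, 0.003], [0, 0, 0], 0],
    [[0, 0, 0.003], [0, 0, 0], 0],
  ],
)

```text
t: 4.65
ee_pos: [0.623, 0.1444, 0.1115]
ee_rot: [[0.999, 0.054, 0.0], [0.054, -0.999, 0.0], [0.0, -0.0, -1.0]]
ft_force: [0.2, 0.2, 1.0]
finger_gap: 0.0001
finger_force: 0.5
```

jog_arm(
  steps=[
    [[0, 0, 0.001], [0, 0, 0], 0],
    [[0, 0, 0.0015], [0, 0, 0], 0],
    [[0, 0, 0.0015], [0, 0, 0], 0],
  ],
)

```text
t: 5.03
ee_pos: [0.6238, 0.1445, 0.1108]
ee_rot: [[0.999, 0.054, 0.002], [0.054, -0.999, 0.0], [0.002, -0.0, -1.0]]
ft_force: [0.3, -0.9, 5.0]
finger_gap: 0.0004
finger_force: 2.4
```

jog_arm(
  steps=[
    [[0, 0, 0.001], [0, 0, 0], 0],
    [[0, 0, 0.002], [0, 0, 0], 0],
    [[0, 0, 0.002], [0, 0, 0], 0],
  ],
)

```text
t: 5.4
ee_pos: [0.6251, 0.1446, 0.1101]
ee_rot: [[0.999, 0.054, 0.005], [0.054, -0.999, 0.001], [0.005, -0.0, -1.0]]
ft_force: [0.6, -0.9, 8.3]
finger_gap: -0.0002
finger_force: 4.2
```

jog_arm(
  steps=[
    [[0, 0, 0.001], [0, 0, 0], 0],
    [[0.003, 0, 0.001], [0, 0, 0], 0],
    [[0.006, 0, 0.001], [0, 0, 0], 0],
    [[0.009, 0, 0.001], [0, 0, 0], 0],
    [[0.012, 0, 0.001], [0, 0, 0], 0],
    [[0.015, 0, 0.001], [0, 0, 0], 0],
    [[0.018, 0, 0.001], [0, 0, 0], 0],
    [[0.02, 0, 0.001], [0, 0, 0], 0],
    [[0.02, 0, 0.001], [0, 0, 0], 0],
  ],
)

```text
t: 6.52
ee_pos: [0.6475, 0.1458, 0.1096]
ee_rot: [[0.999, 0.053, 0.01], [0.053, -0.999, 0.002], [0.01, -0.002, -1.0]]
ft_force: [4.8, 0.6, 6.0]
finger_gap: -0.0001
finger_force: 3.3
```

jog_arm(
  steps=[
    [[0, 0, -0.02], [0, 0, 0], 0],
    [[0, 0.02, -0.06], [0, 0, 0], 0],
    [[-0.004, 0.058, -0.09], [0, 0, 0], 0],
    [[-0.004, 0.058, -0.09], [0, 0, 0], 0],
    [[-0.004, 0.058, -0.09], [0, 0, 0], 0],
  ],
)

```text
t: 7.15
ee_pos: [0.6406, 0.0878, 0.1961]
ee_rot: [[0.999, 0.054, -0.002], [0.054, -0.999, 0.001], [-0.002, -0.001, -1.0]]
ft_force: [0.8, 0.6, -0.8]
finger_gap: 0.0
finger_force: 0.0
```

```bash
cat >> h.py <<'E'
o=np.array([.63614,.06121]);yaw=np.radians(3.1)
R=np.array([[np.cos(yaw),-np.sin(yaw)],[np.sin(yaw),np.cos(yaw)]])
W=lambda x,y,z:np.array([*(o+R@[x,y]),z])
def look(f):
  d=snap('wrist',f);save(cv2.resize(d['img'],(800,600),interpolation=cv2.INTER_CUBIC),f)
  for n,yy in zip('LMR',(.085,.027,-.031)):
    print(n,[tuple(int(q) for q in proj(d,W(.022*np.sin((k-3)*.628),yy+.017,.078+.022*np.cos((k-3)*.628)))/.64) for k in range(1,6)])
  st=ctrl.get_state();print(st['t'],st['ee_pos'])
E
python3 -c "from h import *;look('w1')"
```

```text
L [(258, 340), (251, 333), (246, 310), (247, 282), (252, 261)]
M [(369, 340), (367, 333), (366, 310), (366, 282), (368, 261)]
R [(480, 340), (484, 333), (486, 310), (486, 282), (483, 261)]
7.2 [0.64023271 0.08872144 0.19558281]
```

View pics/w1.png

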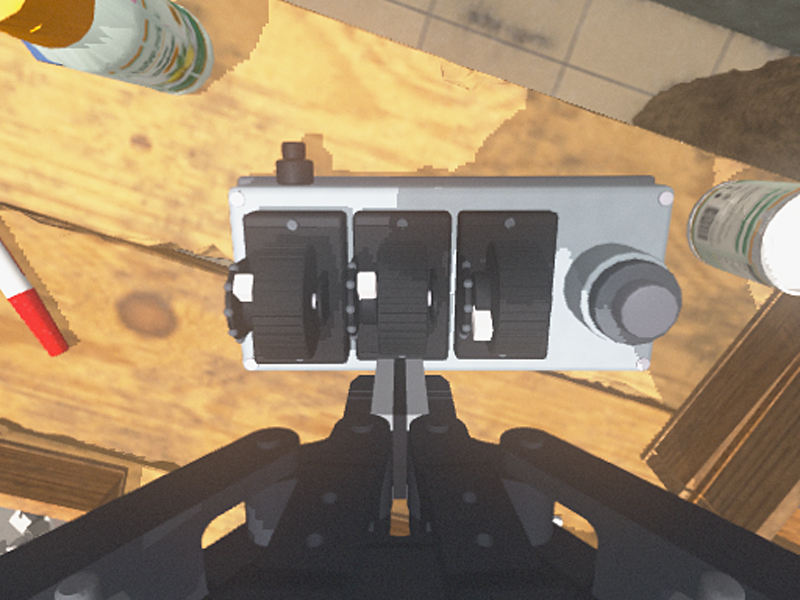

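The left pointer is at (243,287), so it's on 4. The middle is at (367,285), on 4, and the right at (482,326), on 2. Next I'll touch down on the middle wheel.

jog_arm(
  steps=[
    [[0.001, 0, 0.04], [0, 0, 0], 0],
    [[0.001, 0, 0.07], [0, 0, 0], 0],
    [[0.001, 0, 0.08], [0, 0, 0], 0],
    [[0.001, 0, 0.082], [0, 0, 0], 0],
    [[0.001, 0, 0.084], [0, 0, 0], 0],
    [[0.001, 0, 0.085], [0, 0, 0], 0],
    [[0.001, 0, 0.085], [0, 0, 0], 0],
  ],
)

```text
t: 8.07
ee_pos: [0.6434, 0.0874, 0.1127]
ee_rot: [[0.999, 0.054, 0.001], [0.054, -0.999, 0.0], [0.001, -0.0, -1.0]]
ft_force: [-0.3, 0.0, 0.5]
finger_gap: -0.0002
finger_force: 0.0
```

jog_arm(
  steps=[
    [[0, 0, 0.001], [0, 0, 0], 0],
    [[0, 0, 0.002], [0, 0, 0], 0],
    [[0, 0, 0.0025], [0, 0, 0], 0],
    [[0, 0, 0.0025], [0, 0, 0], 0],
  ],
)

```text
t: 8.57
ee_pos: [0.6428, 0.0874, 0.1092]
ee_rot: [[0.999, 0.054, -0.0], [0.054, -0.999, -0.0], [-0.0, 0.0, -1.0]]
ft_force: [-0.2, 0.5, -0.0]
finger_gap: 0.0
finger_force: 0.0
```

jog_arm(
  steps=[
    [[0, 0, 0.001], [0, 0, 0], 0],
    [[0, 0, 0.002], [0, 0, 0], 0],
    [[0, 0, 0.0025], [0, 0, 0], 0],
    [[0, 0, 0.0025], [0, 0, 0], 0],
  ],
)

```text
t: 9.07
ee_pos: [0.6429, 0.0874, 0.1068]
ee_rot: [[0.999, 0.054, -0.0], [0.054, -0.999, 0.0], [-0.0, -0.0, -1.0]]
ft_force: [0.4, -0.2, -0.8]
finger_gap: -0.0001
finger_force: 0.0
```

jog_arm(
  steps=[
    [[0, 0, 0.001], [0, 0, 0], 0],
    [[0, 0, 0.002], [0, 0, 0], 0],
    [[0, 0, 0.0025], [0, 0, 0], 0],
    [[0, 0, 0.0025], [0, 0, 0], 0],
  ],
)

```text
t: 9.57
ee_pos: [0.6434, 0.0875, 0.1056]
ee_rot: [[0.999, 0.054, 0.001], [0.054, -0.999, -0.0], [0.001, 0.0, -1.0]]
ft_force: [-1.0, -0.1, 6.2]
finger_gap: -0.0001
finger_force: 2.9
```

jog_arm(
  steps=[
    [[-0.001, 0, 0.001], [0, 0, 0], 0],
    [[-0.002, 0, 0.002], [0, 0, 0], 0],
    [[-0.004, 0, 0.0025], [0, 0, 0], 0],
    [[-0.007, 0, 0.0025], [0, 0, 0], 0],
    [[-0.01, 0, 0.0025], [0, 0, 0], 0],
    [[-0.013, 0, 0.0025], [0, 0, 0], 0],
    [[-0.016, 0, 0.0025], [0, 0, 0], 0],
    [[-0.019, 0, 0.0025], [0, 0, 0], 0],
    [[-0.021, 0, 0.0025], [0, 0, 0], 0],
    [[-0.021, 0, 0.0025], [0, 0, 0], 0],
  ],
)

```text
t: 10.82
ee_pos: [0.6241, 0.0865, 0.1046]
ee_rot: [[0.999, 0.054, 0.005], [0.054, -0.999, 0.0], [0.005, 0.0, -1.0]]
ft_force: [-0.6, -0.3, 8.6]
finger_gap: 0.0001
finger_force: 4.5
```

jog_arm(
  steps=[
    [[0, 0, -0.01], [0, 0, 0], 0],
    [[0, 0, -0.015], [0, 0, 0], 0],
    [[0.02, 0, -0.015], [0, 0, 0], 0],
    [[0.02, 0, -0.012], [0, 0, 0], 0],
    [[0.02, 0, -0.006], [0, 0, 0], 0],
    [[0.02, 0, -0.004], [0, 0, 0], 0],
    [[0.02, 0, -0.002], [0, 0, 0], 0],
    [[0.02, 0, -0.001], [0, 0, 0], 0],
    [[0.02, 0, 0], [0, 0, 0], 0],
    [[0.019, 0, 0], [0, 0, 0], 0],
  ],
)

```text
t: 12.08
ee_pos: [0.6419, 0.0875, 0.1047]
ee_rot: [[0.999, 0.054, 0.003], [0.054, -0.999, -0.001], [0.003, 0.001, -1.0]]
ft_force: [-1.0, -1.4, 10.7]
finger_gap: -0.0001
finger_force: 5.3
```

jog_arm(
  steps=[
    [[-0.003, 0, 0], [0, 0, 0], 0],
    [[-0.006, 0, 0], [0, 0, 0], 0],
    [[-0.009, 0, 0], [0, 0, 0], 0],
    [[-0.012, 0, 0], [0, 0, 0], 0],
    [[-0.015, 0, 0], [0, 0, 0], 0],
    [[-0.018, 0, 0], [0, 0, 0], 0],
    [[-0.02, 0, 0], [0, 0, 0], 0],
    [[-0.02, 0, 0], [0, 0, 0], 0],
  ],
)

```text
t: 13.08
ee_pos: [0.6221, 0.0864, 0.1043]
ee_rot: [[0.999, 0.054, 0.004], [0.054, -0.999, -0.0], [0.003, 0.0, -1.0]]
ft_force: [-0.9, -1.4, 8.3]
finger_gap: -0.0002
finger_force: 4.4
```

jog_arm(
  steps=[
    [[0, 0, -0.02], [0, 0, 0], 0],
    [[0, 0.02, -0.06], [0, 0, 0], 0],
    [[0.005, 0.057, -0.094], [0, 0, 0], 0],
    [[0.005, 0.057, -0.094], [0, 0, 0], 0],
    [[0.005, 0.057, -0.094], [0, 0, 0], 0],
  ],
)

```text
t: 13.7
ee_pos: [0.6282, 0.0298, 0.1957]
ee_rot: [[0.999, 0.054, -0.001], [0.054, -0.999, 0.001], [-0.001, -0.001, -1.0]]
ft_force: [-0.0, 0.1, -0.5]
finger_gap: -0.0002
finger_force: 0.0
```

```bash
python3 -c "from h import *;look('w2')"
```

```text
L [(143, 312), (129, 303), (121, 279), (122, 251), (131, 231)]
M [(257, 312), (250, 303), (245, 279), (245, 251), (250, 231)]
R [(370, 312), (368, 303), (367, 280), (367, 251), (368, 231)]
13.75 [0.62768082 0.03071813 0.19503105]
```

View pics/w2.png

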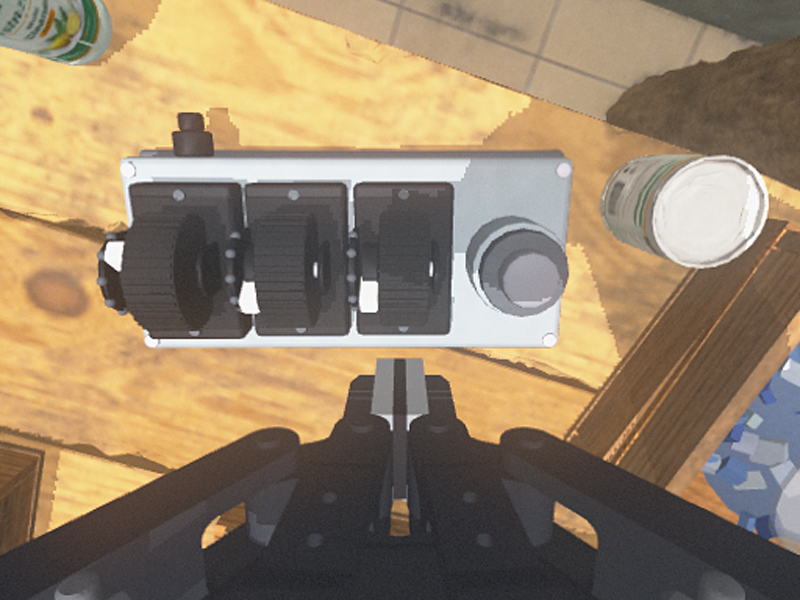

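Left is at (115,254), on 4. The middle is at (249,297), on 2. The right is at (369,297), still on 2. Right wheel next.

jog_arm(
  steps=[
    [[0, 0, 0.04], [0, 0, 0], 0],
    [[0, 0, 0.07], [0, 0, 0], 0],
    [[0, 0, 0.08], [0, 0, 0], 0],
    [[0, 0, 0.082], [0, 0, 0], 0],
    [[0, 0, 0.084], [0, 0, 0], 0],
    [[0, 0, 0.084], [0, 0, 0], 0],
  ],
)

```text
t: 14.5
ee_pos: [0.6298, 0.0298, 0.113]
ee_rot: [[0.999, 0.054, 0.002], [0.054, -0.999, 0.0], [0.002, 0.0, -1.0]]
ft_force: [-0.7, 0.6, -0.5]
finger_gap: -0.0001
finger_force: 0.0
```

jog_arm(
  steps=[
    [[0, 0, 0.001], [0, 0, 0], 0],
    [[0, 0, 0.002], [0, 0, 0], 0],
    [[0, 0, 0.0025], [0, 0, 0], 0],
    [[0, 0, 0.0025], [0, 0, 0], 0],
  ],
)

```text
t: 15.0
ee_pos: [0.6289, 0.0295, 0.1092]
ee_rot: [[0.999, 0.054, -0.0], [0.054, -0.999, 0.0], [-0.0, -0.0, -1.0]]
ft_force: [-0.9, 0.0, 0.3]
finger_gap: -0.0
finger_force: 0.0
```

jog_arm(
  steps=[
    [[0, 0, 0.001], [0, 0, 0], 0],
    [[0, 0, 0.002], [0, 0, 0], 0],
    [[0, 0, 0.0025], [0, 0, 0], 0],
    [[0, 0, 0.0025], [0, 0, 0], 0],
  ],
)

```text
t: 15.5
ee_pos: [0.6289, 0.0296, 0.1067]
ee_rot: [[0.999, 0.054, -0.0], [0.054, -0.999, 0.0], [-0.0, -0.0, -1.0]]
ft_force: [-0.8, 0.3, -0.3]
finger_gap: 0.0
finger_force: 0.0
```

jog_arm(
  steps=[
    [[0, 0, 0.001], [0, 0, 0], 0],
    [[0, 0, 0.002], [0, 0, 0], 0],
    [[0, 0, 0.0025], [0, 0, 0], 0],
    [[0, 0, 0.0025], [0, 0, 0], 0],
  ],
)

```text
t: 16.0
ee_pos: [0.6291, 0.0296, 0.1046]
ee_rot: [[0.999, 0.054, 0.0], [0.054, -0.999, -0.0], [0.0, 0.0, -1.0]]
ft_force: [-0.1, 0.3, 1.6]
finger_gap: -0.0001
finger_force: 0.9
```

jog_arm(
  steps=[
    [[0, 0, 0.001], [0, 0, 0], 0],
    [[0, 0, 0.002], [0, 0, 0], 0],
    [[0, 0, 0.003], [0, 0, 0], 0],
    [[0, 0, 0.003], [0, 0, 0], 0],
  ],
)

```text
t: 16.5
ee_pos: [0.6297, 0.0297, 0.1032]
ee_rot: [[0.999, 0.054, 0.001], [0.054, -0.999, -0.001], [0.001, 0.001, -1.0]]
ft_force: [-3.7, -1.0, 8.1]
finger_gap: 0.0005
finger_force: 4.6
```

jog_arm(
  steps=[
    [[0.001, 0, 0.001], [0, 0, 0], 0],
    [[0.004, 0, 0.001], [0, 0, 0], 0],
    [[0.007, 0, 0.001], [0, 0, 0], 0],
    [[0.01, 0, 0.001], [0, 0, 0], 0],
    [[0.013, 0, 0.001], [0, 0, 0], 0],
    [[0.016, 0, 0.001], [0, 0, 0], 0],
    [[0.018, 0, 0.001], [0, 0, 0], 0],
    [[0.018, 0, 0.001], [0, 0, 0], 0],
  ],
)

```text
t: 17.5
ee_pos: [0.6488, 0.0307, 0.103]
ee_rot: [[0.999, 0.054, 0.004], [0.054, -0.999, -0.0], [0.004, 0.0, -1.0]]
ft_force: [-2.0, -0.3, 10.1]
finger_gap: -0.0001
finger_force: 4.8
```

jog_arm(
  steps=[
    [[0, 0, -0.02], [0, 0, 0], 0],
    [[0, 0.02, -0.06], [0, 0, 0], 0],
    [[-0.009, 0.06, -0.095], [0, 0, 0], 0],
    [[-0.009, 0.06, -0.095], [0, 0, 0], 0],
    [[-0.009, 0.06, -0.095], [0, 0, 0], 0],
  ],
)

```text
t: 18.12
ee_pos: [0.6408, -0.0297, 0.1952]
ee_rot: [[0.999, 0.054, -0.0], [0.054, -0.999, 0.001], [-0.0, -0.001, -1.0]]
ft_force: [0.2, 0.1, -0.5]
finger_gap: 0.0002
finger_force: 0.0
```

```bash
python3 -c "
from h import *;look('w3')
d=pickle.load(open('pics/w3.pkl','rb'));print('btn',W(0,-.091,.1),proj(d,W(0,-.091,.1))/.64)"
```

```text
L [(25, 330), (6, 322), (-6, 299), (-5, 270), (8, 249)]
M [(141, 330), (127, 322), (119, 299), (120, 270), (129, 250)]
R [(254, 330), (247, 322), (242, 299), (242, 271), (247, 250)]
18.175 [ 0.64033423 -0.02857166  0.19452149]
btn [ 0.64106117 -0.02965684  0.1       ] [403.45454624 299.32695196]
```

View pics/w3.png

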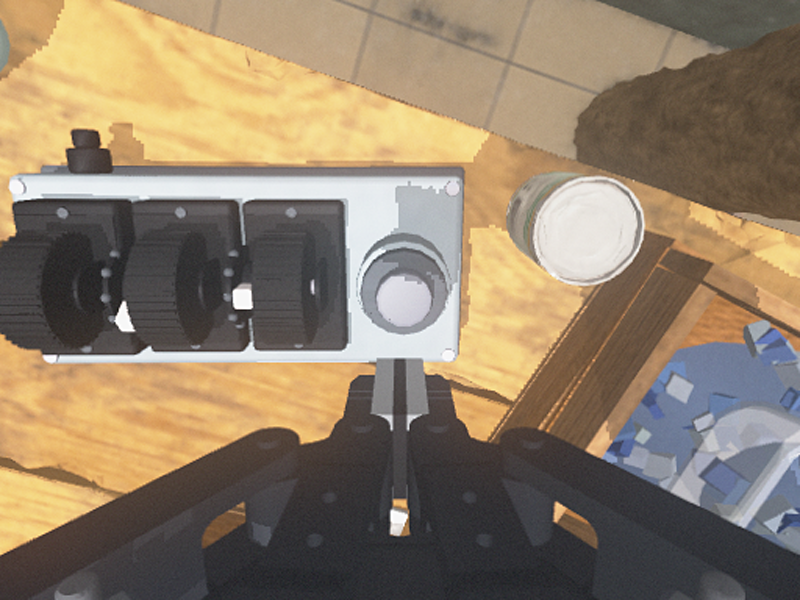

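The right pointer is at (243,295), on 3. The middle is at (125,317), still on 2. The button at (404,299) is where predicted, so I'll press it.

jog_arm(
  steps=[
    [[0, 0, 0.04], [0, 0, 0], 0],
    [[0, 0, 0.075], [0, 0, 0], 0],
    [[0, 0, 0.09], [0, 0, 0], 0],
    [[0, 0, 0.092], [0, 0, 0], 0],
    [[0, 0, 0.094], [0, 0, 0], 0],
    [[0, 0, 0.096], [0, 0, 0], 0],
    [[0, 0, 0.098], [0, 0, 0], 0],
    [[0, 0, 0.098], [0, 0, 0], 0],
  ],
)

```text
t: 19.18
ee_pos: [0.6426, -0.0293, 0.099]
ee_rot: [[0.999, 0.054, 0.003], [0.054, -0.999, 0.0], [0.003, -0.0, -1.0]]
ft_force: [-0.4, 0.8, 5.3]
finger_gap: -0.0
finger_force: 2.8
```

jog_arm(
  steps=[
    [[0, 0, 0.001], [0, 0, 0], 0],
    [[0, 0, 0.002], [0, 0, 0], 0],
    [[0, 0, 0.003], [0, 0, 0], 0],
    [[0, 0, 0.004], [0, 0, 0], 0],
    [[0, 0, 0.004], [0, 0, 0], 0],
  ],
)

```text
t: 19.8
ee_pos: [0.6427, -0.0293, 0.0956]
ee_rot: [[0.999, 0.054, 0.003], [0.054, -0.999, 0.0], [0.003, -0.0, -1.0]]
ft_force: [-1.2, 1.4, 7.7]
finger_gap: 0.0002
finger_force: 4.2
```

jog_arm(
  steps=[
    [[0, 0, 0.001], [0, 0, 0], 0],
    [[0, 0, 0.002], [0, 0, 0], 0],
    [[0, 0, 0.003], [0, 0, 0], 0],
    [[0, 0, 0.003], [0, 0, 0], 0],
  ],
)

```text
t: 20.3
ee_pos: [0.6427, -0.0293, 0.0941]
ee_rot: [[0.999, 0.054, 0.003], [0.054, -0.999, -0.0], [0.003, 0.001, -1.0]]
ft_force: [-5.6, 0.6, 14.9]
finger_gap: -0.0
finger_force: 7.2
```

jog_arm(
  steps=[
    [[0, 0, -0.003], [0, 0, 0], 0],
    [[0, 0, -0.008], [0, 0, 0], 0],
    [[0, 0, -0.02], [0, 0, 0], 0],
    [[0, 0, -0.05], [0, 0, 0], 0],
    [[0, 0, -0.1], [0, 0, 0], 0],
    [[0, 0.0, -0.14], [0, 0, 0], 0],
    [[-0.04, -0.03, -0.15], [0, 0, 0], 0],
    [[-0.08, -0.06, -0.15], [0, 0, 0], 0],
    [[-0.08, -0.09, -0.15], [0, 0, 0], 0],
    [[-0.08, -0.09, -0.15], [0, 0, 0], 0],
  ],
)

```text
t: 21.55
ee_pos: [0.5554, 0.0587, 0.2407]
ee_rot: [[0.998, 0.06, 0.0], [0.06, -0.998, 0.0], [0.0, -0.0, -1.0]]
ft_force: [0.2, -0.0, -0.0]
finger_gap: 0.0001
finger_force: 0.0
```

```bash
python3 -c "
from h import *;look('w4')"
```

```text
L [(224, 166), (216, 151), (210, 125), (211, 99), (217, 85)]
M [(328, 167), (324, 152), (322, 126), (323, 100), (325, 86)]
R [(431, 168), (433, 153), (434, 127), (434, 101), (433, 87)]
21.6 [0.55615417 0.05630289 0.24052149]
```

View pics/w4.png

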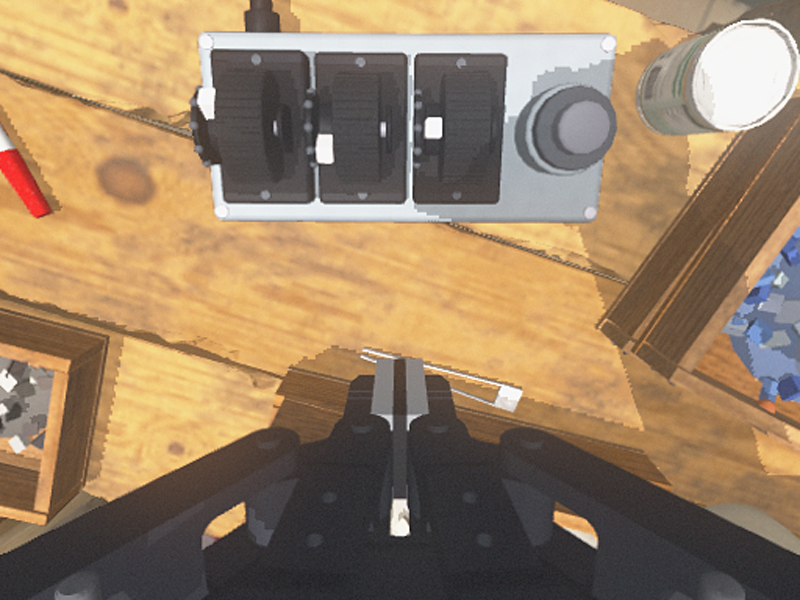

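The pointers at (207,103), (325,149) and (433,127) read 4-2-3. The button was pressed fully down (14.9 N) and is up again, so I'm handing in the job.

```bash
python3 -c "
from station import ctrl;print(ctrl.close_job())"
```

```text
the job is handed in; nothing more can be done
None
```

The counter is set to 4-2-3, the load button was then pressed fully down (highest force read at the tool 14.9 N) and let up again, and the job was handed in after about 22 s of the 54 s allowed.

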